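Load an instrument housing on a sloping fixture and latch it

TASK

Swing the claw of the draw latch off the sloping plate and back clear of the ledge, then set the instrument housing down gently on the plate, centred and square, with its low keeper end resting against the ledge, and let go. Then hook the claw's bar over and behind the housing's keeper lip, and swing the latch lever fully down over centre so that the housing is held. Leave the parts box, the bottle and the screwdriver where they are.

Things in the scene. Friction and masses are not known exactly. Their poses are not given: they have to be found in the camera images.
- plate: Fixed aluminium plate, 120 mm wide, rising 28 deg away from the robot, yawed up to 0.25 rad. Origin: on its surface at the foot of the ledge's face, mid-width, 60 mm above the table. x up the slope (to 170 mm), y across to the left, z out of the surface. Steel ledge x -12 to 0, 16 mm high; above it a 40 mm wide through slot, x 0 to 48. Latch cheeks x -58 to -32, 42 mm wide.
- housing: Loose off-white instrument housing, 150 x 60 mm, 0.45-0.75 kg, starts flat left or right of the fixture. Origin: centre of underside, z up. Tall body x -30 to 75 mm, 46 mm high, round window on top, 18 mm stub on its +x end; low foot x -75 to -30, 18 mm high: the keeper end, for the ledge (origin then at plate x 75, y 0, z 0 mm, x up the slope). Grip across the 60 mm; mass centre x 12.
- keeper (a point): Middle of the top edge of the keeper: an upright steel lip on the housing's foot, 26 mm wide (y), at housing x = -69 to -63 mm, from z = 18 to 28 mm.
- claw: Steel loop: two 6 mm rods 52 mm apart, a cross bar. Origin: its pin, on the lever 16 mm from the lever pivot; x along the rods to the bar, y along the bar. Swings freely about y, falls the way it leans. Starts lying up the slope over the ledge. Swung back past the raised lever (which fits inside the loop) it stops about 50 deg past upright and stays. Rods stretch on a 4 N/mm spring, up to 8 mm.
- claw_bar (a point): Centre of the claw's cross bar: 8 mm diameter, 64 mm long, 73 mm from the claw's pin. At the start about 8 mm above the plate. Hooked, it lies on the housing's foot behind the keeper lip, at housing x = -59 to -40 mm, z = 22 mm; with the lever raised it has about 12 mm of slack there and passes over the lip as it falls.
- lever_pivot (a point): Axis of the latch lever, along plate y, at plate x = -45, y = 0, z = 24 mm.
- lever_tip (a point): Middle of the rounded tip (10 mm diameter, 26 mm wide) of the steel latch lever, 60 mm from the lever pivot; the lever is 26 mm wide and 6 mm thick.
- lever (a joint): Latch lever angle (rad): 0 = raised, 60 deg from the plate's x axis (about upright); grows as the lever swings towards the robot and down; 1.955 = fully down on its stop. Starts at 0 to 0.2, stays where left (friction 0.2 N m). With the claw hooked, dead centre is near 1.76 and it holds beyond that; closing takes up to about 10 N at the tip.
- parts_box: Bystander: open blue plastic parts box, 120 x 90 x 40 mm, on the other side of the fixture from the housing. Origin: centre of its underside.
- bottle: Bystander: amber bottle, 130 mm tall, 56 mm across, beyond on the right. Origin: centre of its underside.
- screwdriver: Bystander: screwdriver 200 mm long, lying beyond on the left. Origin: near its middle, underside.
There are look-alikes about, which are no part of the job. Several things have the shape of the housing; the one meant has the colours described above.

How it is judged:
By the outcome, as a careful person would: the job done as asked, in the order asked, and still so for the second after the job is handed in, with the robot touching nothing.
It also fails if it takes over 72 s, if anything falls off the work surface, if the arm or the gripper's body presses on something with over 40 N, if the wrist force passes 120 N, or if a joint passes its speed limit or range.

ROBOT

A 7-joint arm with a two-finger parallel gripper is mounted at the origin on the work surface. World frame = base frame: x ahead of the robot, y to its left, z up, the work surface at z = 0. Lengths are in m, angles in rad, forces in N, time in s.
With the tool pointing down it reaches from about 0.35 to 0.9 m from the base axis. Payload 8.1 kg.
Tool frame: the origin (TCP) lies on the centre line of the jaws, within the pads' length; the fingertips stand arm.tips_ahead ahead of it and the grasp point (between the pads) lies 8 mm behind it (arm.tips_ahead is the distance from the TCP to the fingertips, in m); z points along the fingers, y is the direction in which the jaws open and shut (so a half turn about z gives the same grasp; the last joint's range is limited). The gripper opens to 92 mm and grips with 3 to 60 N. Pads are 19 mm wide; open, the fingers measure 130 mm over their backs; the gripper's body (75 mm by 190 mm) begins 47 mm behind the grasp point.
Start: joints at [-1.407, 0.434, 0.025, 1.573, -0.012, 1.134, -0.075], TCP at [0.165, 0.603, 0.238] pointing down, gripper open.
Joint ranges: [-2.62, 2.62], [-0.44, 2.09], [-1.27, 1.32], [0.08, 2.57], [-1.32, 4.46], [0.12, 2], [-2.74, 2.74]. Speed limits (rad/s): [2.22, 2.22, 3.01, 3.01, 3.14, 3.14, 3.14].

INTERFACE

Orientations are given as a rotation vector (axis times angle).
In Python, from cell import arm gives the robot as it stands. The module is installed in compiled form; this text tells all that it offers.
- The arm moves only by the tool jog_arm, never from a script. Its argument "moves" is a list of rows, each an object with "twist": the turn, a rotation vector about the tool's x, y, z in units of 10 degrees (1.0 is 10 degrees), a list of three; "xyz": the shift along the tool's x, y, z in units of 60 mm (1.0 is 60 mm), a list of three; "grip": the closure, from -1 (fully open) to 1 (shut). A call has 1 to 5 rows; each row is the pose to reach, as a shift and turn from the pose commanded when the call began, along the tool's axes at that moment; what a row does not reach only later rows make up. A row lasts 1/8 s, in which the tool goes at most 62.5 mm and 10.7 degrees, less where a joint would pass 70% of its speed; a pose out of reach is approached as far as the arm can. A call with a gripper value outside its range is refused whole. The fingers move at their own pace and stop on an object; "force" is the grip in N (left out, the last holds). Time passes only in rows, so rows that repeat a pose let the fingers close. It gives the time, the measured TCP pose, the force and the opening at its end, in the units of the state.
- arm.observe(): the state, without advancing time (a new reading comes with each control period).
- arm.get_image(name): name is "scene" or "side" or "wrist"; returns the picture (420x560x3 uint8, blue, green, red); there is no depth.
- arm.camera_params(name): a dict with "mtx" (3x3 intrinsics, pixels), "k1" (the pictures are not rectified: a ray, as slopes to the right and down, at radius r is drawn at 1 + k1 r^2 times it, then the intrinsics apply), "T" (4x4, takes a point from camera to world coordinates); the wrist camera has in their place "T_tool_cam" (4x4, takes a point from camera to tool coordinates, whose origin is the TCP and whose axes are the flange's). Camera axes: x right, y down, z forward; pixel columns grow to the right and rows downward; lengths in m; the calibration is good to about 2 mm. A picture is of the moment at which its call begins: read the wrist's pose just before it. camera_params takes no time and is no camera call.
- arm.sign_off(): hands the job in, once; it reports no verdict.
The state is a dict: "clock": time; "joints": joint angles; "dq": joint speeds; "joint_efforts": joint torques, N m; "position": TCP position; "ee_rot": TCP orientation; "force": force on the tool from outside, world axes, zero at the start; "ft_torque": the same for the moment, N m; "width": opening from 0.0 (shut) to 1.0 (fully open).
Only numpy, scipy, OpenCV 4.12 (cv2) and the standard library are available. Lean on these libraries where they do the work, as an engineer would, in place of code of your own. Each camera call takes 0.05 s, during which the arm holds its last target. There are 200 camera calls.

## Working session

There is one attempt and no reset: what is moved stays moved. The work goes in short steps, Python scripts to look and compute and a tool call to move; the robot and the scene stay as the last step left them, time stands still between calls to the robot, and variables do not carry over. Pictures are saved under pics/ and viewed, about 8 in all and at most 12, crops included, and the job is handed in when it is done.

Besides the shell and the picture viewer there is one more tool, called after "Emit:" in YAML: its name, and indented under it one key for each argument. jog_arm: Moves the arm, as the interface text tells. Its arguments: {"type":"object","properties":{"moves":{"type":"array","items":{"type":"object","properties":{"twist":{"type":"array","items":{"type":"number"}},"xyz":{"type":"array","items":{"type":"number"}},"grip":{"type":"number"}}}},"force":{"type":"number"}},"required":["moves"]}

```bash
mkdir -p pics; python3 - <<'E'
from cell import arm
import cv2,numpy as np
o=arm.observe();print(o, arm.tips_ahead)
a=arm.get_image("scene");b=arm.get_image("side")
cv2.imwrite("pics/a.png",a);cv2.imwrite("pics/b.png",b)
for n in("scene","side","wrist"):print(n,arm.camera_params(n))
E
```

```text
{'clock': 0.0, 'joints': array([-1.40659078,  0.43522183,  0.02496742,  1.57410996, -0.01158415,
        1.1339633 , -0.07510515]), 'dq': array([ 0.00086956, -0.00053041, -0.00037893,  0.00043533, -0.00020834,
       -0.00016878, -0.00088698]), 'joint_efforts': array([-6.75218780e-04, -6.67831492e+01,  9.84431393e-01, -3.14470804e+01,
       -6.07314846e-02,  4.26776439e-02,  1.82213312e-04]), 'position': array([0.16470847, 0.60239864, 0.23694063]), 'ee_rot': array([-4.17946536e-01, -3.11361216e+00,  2.44538589e-03]), 'force': array([ 0.65303054,  0.37959179, -0.25289332]), 'ft_torque': array([-0.01181784,  0.02506329,  0.02678696]), 'width': 1.0012217458713326} 0.011
scene {'mtx': array([[389.06322443,   0.        , 275.37871338],
       [  0.        , 389.06322443, 210.40629379],
       [  0.        ,   0.        ,   1.        ]]), 'k1': -0.09258934644183382, 'T': array([[-0.73732628,  0.4347443 , -0.51705642,  1.00025058],
       [ 0.67549182,  0.46564661, -0.57173773,  0.54863244],
       [-0.00779416, -0.77082464, -0.6369997 ,  0.68353792],
       [ 0.        ,  0.        ,  0. 
[... 323 characters left out ...]
82945509,  0.79568526],
       [ 0.01112828, -0.87475753, -0.4844331 ,  0.55639348],
       [ 0.        ,  0.        ,  0.        ,  1.        ]])}
wrist {'mtx': array([[326.38674468,   0.        , 280.44549635],
       [  0.        , 326.38674468, 202.19257236],
       [  0.        ,   0.        ,   1.        ]]), 'k1': -0.02202278912016956, 'T_tool_cam': array([[-7.30323183e-04, -9.65086669e-01, -2.61929739e-01,
         7.11039418e-02],
       [ 9.99999724e-01, -7.39725110e-04, -6.27043687e-05,
        -1.76341048e-04],
       [-1.33240855e-04, -2.61929713e-01,  9.65086943e-01,
        -1.47887888e-01],
       [ 0.00000000e+00,  0.00000000e+00,  0.00000000e+00,
         1.00000000e+00]])}
```

View pics/a.png

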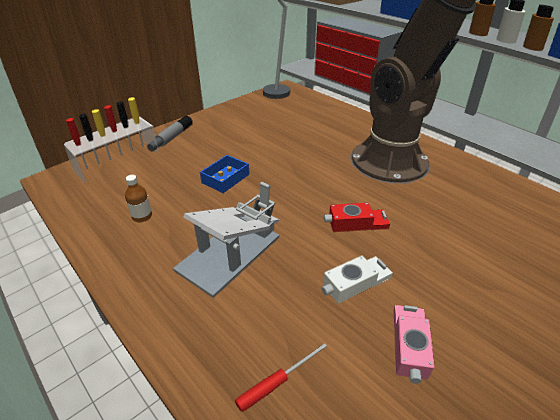

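View pics/b.png

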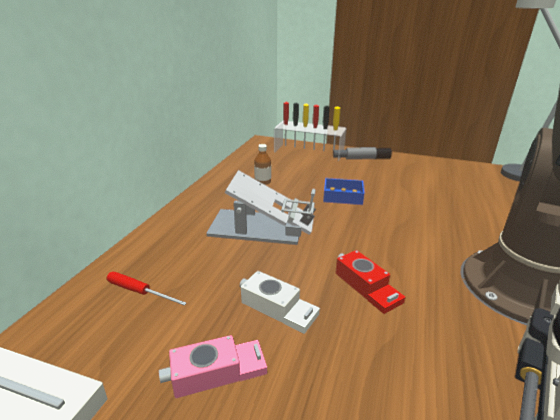

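Three things have the housing's shape. In the scene view they are red (358,216), off-white (355,278) and pink (413,340). Off-white matches the description. In the side view it is at (277,298), and the fixture is at (265,205). Next I'll take an enlarged crop to confirm it and measure.

```bash
python3 - <<'E'
import cv2,numpy as np
a=cv2.imread("pics/a.png");b=cv2.imread("pics/b.png")
def crop(i,x,y,w=100,h=75,s=4):
    c=cv2.resize(i[y:y+h,x:x+w],None,fx=s,fy=s,interpolation=cv2.INTER_CUBIC)
    for k in range(0,w,20): cv2.putText(c,str(x+k),(k*s,10),0,.35,(0,0,255),1);cv2.line(c,(k*s,12),(k*s,18),(0,0,255),1)
    for k in range(15,h,20): cv2.putText(c,str(y+k),(0,k*s+4),0,.35,(0,0,255),1)
    return c
m=np.vstack([np.hstack([crop(a,182,172),crop(a,305,240)]),np.hstack([crop(b,222,165),crop(b,230,260)])])
cv2.imwrite("pics/c.png",m)
E
```

```text
(no output)
```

View pics/c.png

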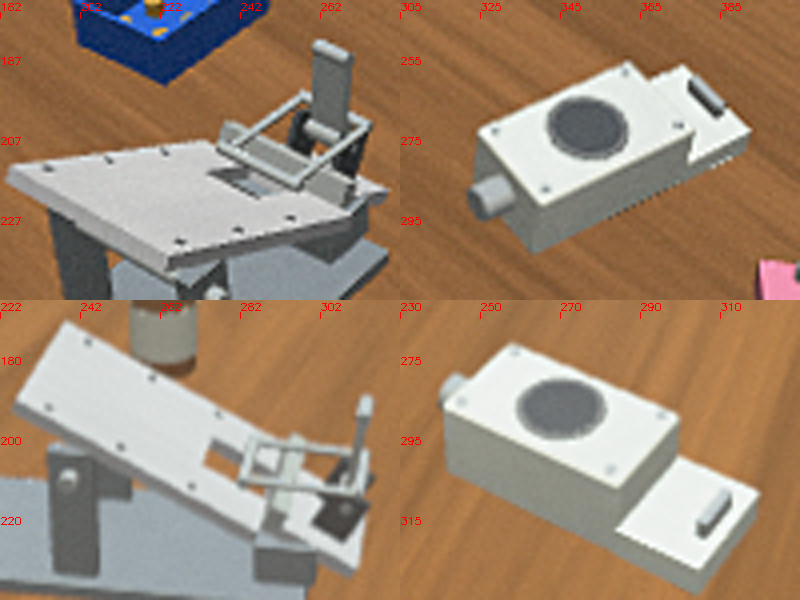

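Confirmed: the lower housing in the crop is off-white, with a round window, stub and keeper lip. Next I'll fit the poses.

```bash
cat > h.py <<'E'
import numpy as np, cv2
from cell import arm
from scipy.optimize import least_squares
from scipy.spatial.transform import Rotation as R
def proj(P,cp,T):
    c=(np.atleast_2d(P)-T[:3,3])@T[:3,:3]
    s=c[:,:2]/c[:,2:]; s=s*(1+cp['k1']*(s**2).sum(1,keepdims=True))
    m=cp['mtx']; return s*[m[0,0],m[1,1]]+m[:2,2]
def ray(px,cp,T):
    m=cp['mtx']; d=(np.array(px)-m[:2,2])/[m[0,0],m[1,1]]; s=d.copy()
    for _ in range(10): s=d/(1+cp['k1']*(s@s))
    return T[:3,3],T[:3,:3]@np.r_[s,1]
def triang(obs):   # [(px,cp,T)]
    A=0;b=0
    for o in obs:
        p,d=ray(*o);d/=np.linalg.norm(d);M=np.eye(3)-np.outer(d,d);A=A+M;b=b+M@p
    return np.linalg.solve(A,b)
def wristT(o):
    T=np.eye(4);T[:3,:3]=R.from_rotvec(o['ee_rot']).as_matrix();T[:3,3]=o['position']
    return T@arm.camera_params('wrist')['T_tool_cam']
def plateR(yaw): return R.from_euler('ZY',[yaw,-np.radians(28)]).as_matrix()
def fit(obs,f,x0):  # obs: (cp,T,P,px)
    r=least_squares(lambda v:np.concatenate([(proj(f(v,P),cp,T)-px).ravel() for cp,T,P,px in obs]),x0,loss='soft_l1')
    return r.x,np.round(r.fun.reshape(-1,2),1)
plate=lambda v,P: np.array(P)/1e3@plateR(v[2]).T+[v[0],v[1],.06]
house=lambda v,P: np.array(P)/1e3@R.from_euler('z',v[2]).as_matrix().T+[v[0],v[1],0]
E
python3 - <<'E'
from h import *
S=arm.camera_params('scene');D=arm.camera_params('side')
q=lambda L,ox,oy,bx,by:(np.array(L,float)-[bx,by]+.5)/4-.5+[ox,oy]
pS=q([(10,170),(168,262),(208,174)],182,172,0,0);pP=[(170,-60,0),(170,60,0),(48,-20,0)]
pD=q([(65,322),(17,402),(213,440),(202,463)],222,165,0,300);pQ=[(170,-60,0),(170,60,0),(48,-20,0),(48,20,0)]
print('plate',*fit([(S,S['T'],pP,pS),(D,D['T'],pQ,pD)],plate,[.55,.0,0]))
hS=q([(478,130),(542,207),(628,62),(695,130),(750,130),(683,65)],305,240,400,0)
hP=[(75,-30,46),(75,30,46),(-30,-30,46),(-30,30,46),(-75,30,18),(-75,-30,18)]
hD=q([(512,343),(445,405),(680,415),(617,488),(758,493),(697,568),(697,592),(447,472)],230,260,400,300)
hQ=[(75,-30,46),(75,30,46),(-30,-30,46),(-30,30,46),(-75,-30,18),(-75,30,18),(-75,30,0),(75,30,0)]
print('house',*fit([(S,S['T'],hP,hS),(D,D['T'],hQ,hD)],house,[.5,.3,0]))
print('tip',triang([(q([(332,45)],182,172,0,0)[0],S,S['T']),(q([(365,402)],222,165,0,300)[0],D,D['T'])]))
print('bar',triang([(q([(260,165)],182,172,0,0)[0],S,S['T']),(q([(246,470)],222,165,0,300)[0],D,D['T'])]))
E
```

```text
plate [ 0.55403522 -0.0334986   0.17101071] [[ 0.2 -0.4]
 [ 0.5 -0.5]
 [-0.6  0.3]
 [ 0.2  0. ]
 [-0.5 -0.4]
 [-0.2 -0.5]
 [-0.1  0.9]]
house [ 0.48302298  0.24877017 -0.23943673] [[-0.8  0.1]
 [-0.5 -0. ]
 [ 0.1 -0.2]
 [ 0.6  0.2]
 [ 0.1  1. ]
 [-0.2  0.5]
 [-0.2 -0.7]
 [-1.1 -0.4]
 [ 0.7 -0.3]
 [ 0.4 -0.5]
 [ 0.6 -0.3]
 [ 0.7  0.4]
 [ 0.4  1.4]
 [-0.6  0.3]]
tip [ 0.4970467  -0.04602257  0.12728345]
bar [ 0.56851348 -0.03181294  0.07590912]
```

```bash
cat >> h.py <<'E'
PL=[0.554,-0.0335,0.171]; HO=[0.483,0.2488,-0.2394]
def toolR(yaw,pitch=0):  # tool -x (or as asked) : z down, tool x at heading yaw+pi, pitch leans like the plate
    return R.from_euler('ZY',[yaw,-pitch])*R.from_euler('y',np.pi)
def go(p,r):
    o=arm.observe(); r0=R.from_rotvec(o['ee_rot'])
    print('t',round(o['clock'],2),'shift',np.round(r0.inv().apply(np.array(p)-o['position'])/.06,2),'twist',np.round(np.degrees((r0.inv()*r).as_rotvec())/10,2))
E
python3 - <<'E'
from h import *
p=plate(PL,[[27.8,0,8],[-45,0,24]]);print(p)
p=p[0]
go([p[0],p[1],.21],toolR(PL[2]-np.pi/2)); go([p[0],p[1],.21],toolR(PL[2]+np.pi/2))
E
```

```text
[[ 0.57448695 -0.02996218  0.08011489]
 [ 0.50374387 -0.04217855  0.06006452]]
t 0.1 shift [-9.37 -8.36  0.46] twist [-0.01  0.    6.49]
t 0.1 shift [-9.37 -8.36  0.46] twist [-1.000e-02 -1.000e-02 -1.151e+01]
```

Emit:
jog_arm:
  moves:
    - {"xyz":[-3.7,-3.3,0.1],"twist":[0,0,0],"grip":-1}
    - {"xyz":[-3.7,-3.3,0.1],"twist":[0,0,0],"grip":-1}
    - {"xyz":[-3.7,-3.3,0.1],"twist":[0,0,0],"grip":-1}
    - {"xyz":[-3.7,-3.3,0.1],"twist":[0,0,0],"grip":-1}
    - {"xyz":[-3.7,-3.3,0.1],"twist":[0,0,0],"grip":-1}

```text
clock: 0.72
position: [0.3279, 0.3506, 0.2316]
ee_rot: [0.421, 3.113, -0.001]
force: [0.9, -0.4, 0.3]
width: 1.0
```

Emit:
jog_arm:
  moves:
    - {"xyz":[-3.7,-3.3,0.1],"twist":[0,0,5],"grip":-1}
    - {"xyz":[-3.7,-3.3,0.1],"twist":[0,0,5],"grip":-1}
    - {"xyz":[-3.7,-3.3,0.1],"twist":[0,0,5],"grip":-1}
    - {"xyz":[-3.7,-3.3,0.1],"twist":[0,0,5],"grip":-1}
    - {"xyz":[-3.7,-3.3,0.1],"twist":[0,0,5],"grip":-1}

```text
clock: 1.35
position: [0.4895, 0.1012, 0.2257]
ee_rot: [1.703, 2.639, -0.0]
force: [-0.0, 0.7, 0.7]
width: 1.004
```

```bash
python3 - <<'E'
from h import *
go([.5745,-.030,.21],toolR(PL[2]-np.pi/2))
E
```

```text
t 1.35 shift [-2.58  0.39  0.26] twist [0.   0.   1.45]
```

Emit:
jog_arm:
  moves:
    - {"xyz":[-2.6,0.4,0.25],"twist":[0,0,1.45],"grip":0.6}
    - {"xyz":[-2.6,0.4,0.25],"twist":[0,0,1.45],"grip":0.6}
    - {"xyz":[-2.6,0.4,0.25],"twist":[0,0,1.45],"grip":0.6}
    - {"xyz":[-2.6,0.4,0.25],"twist":[0,0,1.45],"grip":0.6}
    - {"xyz":[-2.6,0.4,0.25],"twist":[0,0,1.45],"grip":0.6}

```text
clock: 1.98
position: [0.5751, -0.027, 0.2103]
ee_rot: [-2.014, -2.41, 0.001]
force: [-0.9, 0.4, -0.5]
width: 0.504
```

```bash
cat >> h.py <<'E'
def wpic(name,x=0,y=0,w=560,h=420,s=1.4):
    o=arm.observe(); i=arm.get_image('wrist'); T=wristT(o); cp=arm.camera_params('wrist')
    cv2.imwrite('pics/raw_'+name+'.png',i); np.save('pics/'+name,T)
    c=cv2.resize(i[y:y+h,x:x+w],None,fx=s,fy=s,interpolation=cv2.INTER_CUBIC)
    for k in range(0,w,40): cv2.putText(c,str(x+k),(int(k*s),10),0,.35,(0,0,255),1)
    for k in range(40,h,40): cv2.putText(c,str(y+k),(0,int(k*s)+4),0,.35,(0,0,255),1)
    cv2.imwrite('pics/'+name+'.png',c); return o,T,cp
E
python3 - <<'E'
from h import *
o,T,cp=wpic('w1')
print(o['position'],o['ee_rot'],o['width'])
print(proj(plate(PL,[[170,-60,0],[170,60,0],[48,20,0],[48,-20,0],[0,-60,16],[0,60,16],[27.8,-32,8],[27.8,32,8]]),cp,T).round(0).tolist())
E
```

```text
[ 0.57511753 -0.02704895  0.21029515] [-2.01355310e+00 -2.40987040e+00  5.34636758e-04] 0.5036385796004874
[[450.0, 298.0], [476.0, 137.0], [306.0, 178.0], [304.0, 223.0], [250.0, 259.0], [247.0, 130.0], [280.0, 234.0], [280.0, 164.0]]
```

View pics/w1.png

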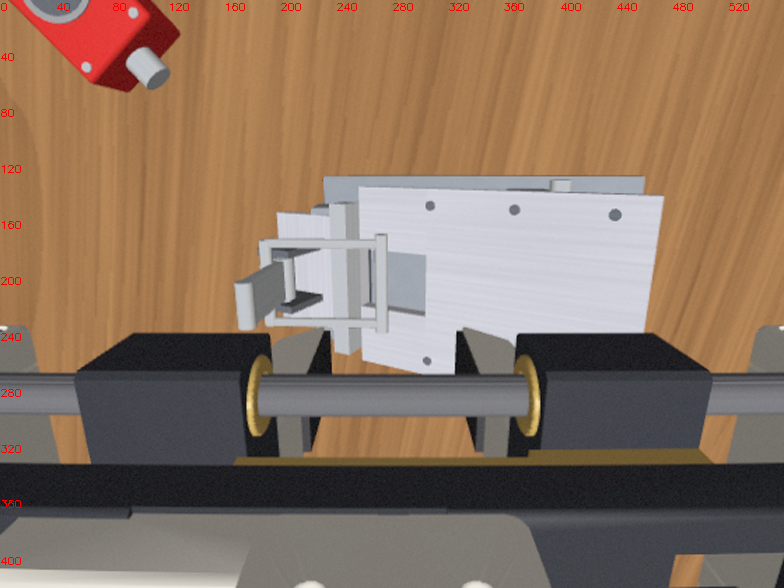

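The picture shows the bar at raw (272,168)–(272,236), about 6 mm nearer the ledge than predicted. Slot corners at (305,182) and (304,225) match the plate fit. A straddling pinch leaves no room for a finger between the ledge and the bar. Instead I'll grip the bar by its two end faces, with the jaws along plate y, which also clears the lever. First I'll triangulate the bar.

```bash
cat >> h.py <<'E'
def toplate(p): return (np.array(p)-[PL[0],PL[1],.06])@plateR(PL[2])*1e3
def hz(h,y,z): # heading-frame mm -> world m
    c,s=np.cos(PL[2]),np.sin(PL[2]); return [PL[0]+(h*c-y*s)/1e3,PL[1]+(h*s+y*c)/1e3,z/1e3]
E
python3 - <<'E'
from h import *
S=arm.camera_params('scene');D=arm.camera_params('side');W=arm.camera_params('wrist');T=np.load('pics/w1.npy')
q=lambda L,ox,oy,bx,by:(np.array(L,float)-[bx,by]+.5)/4-.5+[ox,oy]
wp=[(472.5-200,168),(272.5,236.5)]
sp=q([(301,183),(221,146)],182,172,0,0)  # +y end, -y end
dp=q([(242,482),(251,439)],222,165,0,300)
for k in(0,1):
    p=triang([(wp[k],W,T),(sp[k],S,S['T']),(dp[k],D,D['T'])]);print(k,p,toplate(p))
# joint plate refit incl. wrist
plW=[(473,140),(305,182),(304,225)];plP=[(170,60,0),(48,20,0),(48,-20,0)]
pS=q([(10,170),(168,262),(208,174)],182,172,0,0);pP=[(170,-60,0),(170,60,0),(48,-20,0)]
pD=q([(65,322),(17,402),(213,440),(202,463)],222,165,0,300);pQ=[(170,-60,0),(170,60,0),(48,-20,0),(48,20,0)]
print(*fit([(S,S['T'],pP,pS),(D,D['T'],pQ,pD),(W,T,plP,plW)],plate,PL))
tp=triang([((176,203),W,T),(q([(332,45)],182,172,0,0)[0],S,S['T']),(q([(365,400)],222,165,0,300)[0],D,D['T'])]);print('tip',tp,toplate(tp))
go(hz(12,0,220),toolR(PL[2],np.radians(8)))
E
```

```text
0 [ 0.56255817 -0.00235989  0.08070254] [21.84424105 29.22960655 11.832287  ]
1 [ 0.57500199 -0.06365651  0.07923614] [ 22.77302715 -33.29054038   9.67763994]
[ 0.55406016 -0.03672606  0.17985015] [[-0.3 -0.8]
 [ 0.2 -1.2]
 [-1.3 -0.2]
 [ 0.3 -0.2]
 [ 0.1 -0.7]
 [ 0.2 -1. ]
 [ 0.3  0.4]
 [ 0.8 -0.5]
 [-0.3 -0.5]
 [-0.1  0.5]]
tip [ 0.49839988 -0.03714152  0.13179827] [-15.21587767   5.87294055  89.40699831]
t 2.02 shift [-0.05 -0.17 -0.16] twist [-0.62 -0.64 -8.93]
```

```bash
sed -i 's/^PL=.*; HO/PL=[0.554,-0.0355,0.176]; HO/' h.py; python3 - <<'E'
from h import *
go(hz(10.5,0,200),toolR(PL[2],np.radians(8)))
E
```

```text
t 2.02 shift [-0.09 -0.2   0.18] twist [-0.63 -0.64 -8.96]
```

Emit:
jog_arm:
  moves:
    - {"xyz":[0,0,0],"twist":[0,0,-5],"grip":-1}
    - {"xyz":[0,0,0],"twist":[0,0,-5],"grip":-1}
    - {"xyz":[0,0,0],"twist":[0,0,-5],"grip":-1}
    - {"xyz":[0,0,0],"twist":[0,0,-5],"grip":-1}
    - {"xyz":[0,0,0],"twist":[0,0,-5],"grip":-1}

```text
clock: 2.65
position: [0.5752, -0.0261, 0.211]
ee_rot: [-0.796, -3.039, -0.001]
force: [0.0, 0.0, -0.0]
width: 0.956
```

```bash
python3 - <<'E'
from h import *
go(hz(10.5,0,180),toolR(PL[2],np.radians(8)))
E
```

```text
t 2.65 shift [ 0.1  -0.2   0.52] twist [-0.27 -0.77 -3.94]
```

Emit:
jog_arm:
  moves:
    - {"xyz":[0.1,-0.2,0.5],"twist":[-0.27,-0.77,-3.94],"grip":-0.8}
    - {"xyz":[0.1,-0.2,0.5],"twist":[-0.27,-0.77,-3.94],"grip":-0.8}
    - {"xyz":[0.1,-0.2,0.5],"twist":[-0.27,-0.77,-3.94],"grip":-0.8}
    - {"xyz":[0.1,-0.2,0.5],"twist":[-0.27,-0.77,-3.94],"grip":-0.8}
    - {"xyz":[0.1,-0.2,0.5],"twist":[-0.27,-0.77,-3.94],"grip":-0.8}

```text
clock: 3.28
position: [0.5637, -0.0343, 0.1811]
ee_rot: [-0.254, 2.992, 0.017]
force: [0.9, -0.4, -0.1]
width: 0.9
```

```bash
python3 - <<'E'
from h import *
o,T,cp=wpic('w2')
print(o['position'],o['ee_rot'],o['width'])
go(hz(10.5,0,84),toolR(PL[2],np.radians(8)))
print(proj(plate(PL,[[170,-60,0],[170,60,0],[48,20,0],[48,-20,0],[0,-60,16],[0,60,16],[22,-32,9],[22,32,9]]),cp,T).round(0).tolist())
print(proj(T[:3,3]*0+[o['position']+R.from_rotvec(o['ee_rot']).apply([0,y,.011]) for y in(-.032,.032)],cp,T))
E
```

```text
[ 0.56372142 -0.03428693  0.18108913] [-0.25384323  2.99155013  0.01736003] 0.8997788994940826
t 3.33 shift [0.22 0.01 1.6 ] twist [-0.01 -0.   -0.05]
[[206.0, 384.0], [359.0, 383.0], [306.0, 228.0], [257.0, 228.0], [204.0, 166.0], [358.0, 165.0], [241.0, 195.0], [321.0, 195.0]]
[[219.59452456 253.09411573]
 [340.86304717 253.01267773]]
```

View pics/w2.png

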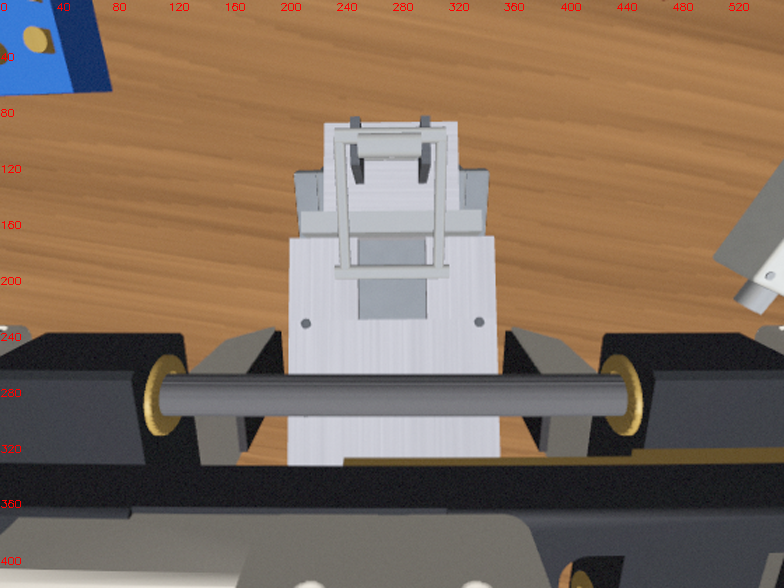

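The bar's ends are at raw (239,194) and (321,194), and the prediction was (241,195) and (321,195), so I'll descend.

Emit:
jog_arm:
  moves:
    - {"xyz":[0.2,0,0.8],"twist":[0,0,0],"grip":-0.7}
    - {"xyz":[0.22,0,1.4],"twist":[0,0,0],"grip":-0.7}
    - {"xyz":[0.22,0,1.58],"twist":[0,0,0],"grip":-0.6}
    - {"xyz":[0.22,0,1.58],"twist":[0,0,0],"grip":-0.6}

```text
clock: 3.82
position: [0.5649, -0.0349, 0.085]
ee_rot: [-0.252, 2.992, 0.016]
force: [0.6, -0.1, -0.1]
width: 0.802
```

Emit:
jog_arm:
  force: 6
  moves:
    - {"xyz":[0,0,0],"twist":[0,0,0],"grip":0}
    - {"xyz":[0,0,0],"twist":[0,0,0],"grip":0}
    - {"xyz":[0,0,0],"twist":[0,0,0],"grip":0}

```text
clock: 4.2
position: [0.5656, -0.0351, 0.0861]
ee_rot: [-0.253, 2.989, 0.016]
force: [1.8, 1.0, 1.3]
width: 0.696
```

```bash
python3 - <<'E'
from h import *
o=arm.observe();print(o['width']*92,o['force'],o['position'])
r=R.from_rotvec(o['ee_rot'])
# arc of bar (heading frame mm) about the pin; bar ~ (15,79), TCP moves with it
b=np.array([15.,79.]); 
piv=np.array([-51.,60.]); th=0.15; pin=piv+16*np.array([np.cos(np.radians(88)+th),np.sin(np.radians(88)+th)])
v=b-pin; print('pin',pin,'len',np.linalg.norm(v)); a0=np.arctan2(v[1],v[0]); L=np.linalg.norm(v)
for d in range(12,140,12):
    a=a0+np.radians(d); n=pin+L*np.array([np.cos(a),np.sin(a)])-b
    w=np.array(hz(n[0],0,n[1]))-np.array(hz(0,0,0)); print(d,n.round(0),(r.inv().apply(w)/.06).round(2))
E
```

```text
64.02479892044813 [1.78295145 1.00122415 1.29473486] [ 0.56564652 -0.03512248  0.08609263]
pin [-52.83743177  75.89414497] len 67.90849346750197
12 [-2. 14.] [ 0.   -0.   -0.24]
24 [-7. 27.] [ 0.05 -0.   -0.47]
36 [-15.  39.] [ 0.15 -0.   -0.68]
48 [-25.  49.] [ 0.29 -0.   -0.87]
60 [-37.  57.] [ 0.47 -0.01 -1.03]
72 [-50.  62.] [ 0.67 -0.01 -1.15]
84 [-64.  65.] [ 0.9  -0.01 -1.22]
96 [-78.  64.] [ 1.14 -0.01 -1.24]
108 [-92.  60.] [ 1.37 -0.01 -1.21]
120 [-104.   54.] [ 1.6  -0.01 -1.14]
132 [-116.   45.] [ 1.8  -0.01 -1.02]
```

The grip stopped at 64.0 mm, which is the bar's length. I'll swing it along the arc.

Emit:
jog_arm:
  moves:
    - {"xyz":[0.01,0,-0.32],"grip":0}
    - {"xyz":[0.1,0,-0.62],"grip":0}
    - {"xyz":[0.26,0,-0.89],"grip":0}
    - {"xyz":[0.26,0,-0.89],"grip":0}

```text
invalid input at $.moves[0]: expected keys twist, xyz, grip
```

```bash
python3 - <<'E'
from h import *
o=arm.observe();print(o['width']*92,o['force'],o['position'])
wpic('w3')
E
```

```text
64.02479892044813 [1.78295145 1.00122415 1.29473486] [ 0.56564652 -0.03512248  0.08609263]
```

View pics/w3.png

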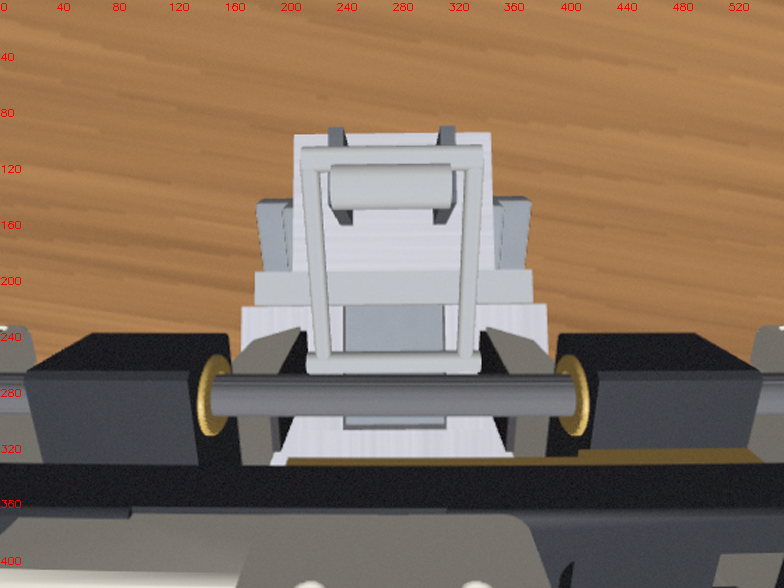

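That move was refused because the twist was missing. The picture shows the bar, at raw (220–343, 259), between the pads. I'll repeat the move with all keys.

Emit:
jog_arm:
  moves:
    - {"xyz":[0.01,0,-0.32],"twist":[0,0,0],"grip":0}
    - {"xyz":[0.1,0,-0.62],"twist":[0,0,0],"grip":0}
    - {"xyz":[0.26,0,-0.89],"twist":[0,0,0],"grip":0}
    - {"xyz":[0.26,0,-0.89],"twist":[0,0,0],"grip":0}

```text
clock: 4.75
position: [0.5411, -0.0394, 0.1367]
ee_rot: [-0.252, 2.991, 0.016]
force: [-0.1, 0.3, -0.0]
width: 0.693
```

```bash
python3 - <<'E'
from h import *
o=arm.observe();print(o['width']*92,o['force'],toplate(o['position']))
d=o['position']-[0.5656,-.0351,.0861];print(d[0]*np.cos(.176)+d[1]*np.sin(.176),d[2])
E
```

```text
63.75695520920689 [-0.14339706  0.33147711 -0.00291599] [24.19211768 -1.60026518 74.05117381]
-0.024895387816699106 0.050640816959959936
```

Emit:
jog_arm:
  moves:
    - {"xyz":[0.24,0,-0.22],"twist":[0,0,0],"grip":0}
    - {"xyz":[0.51,0,-0.37],"twist":[0,0,0],"grip":0}
    - {"xyz":[0.82,0,-0.45],"twist":[0,0,0],"grip":0}
    - {"xyz":[1.14,0,-0.44],"twist":[0,0,0],"grip":0}
    - {"xyz":[1.44,0,-0.35],"twist":[0,0,0],"grip":0}

```text
clock: 5.38
position: [0.4539, -0.0546, 0.1447]
ee_rot: [-0.252, 2.991, 0.016]
force: [0.5, -1.5, -1.4]
width: 0.691
```

```bash
python3 - <<'E'
from h import *
o=arm.observe();print(o['width']*92,o['force'],toplate(o['position']))
d=o['position']-[0.5656,-.0351,.0861];print(d[0]*np.cos(.176)+d[1]*np.sin(.176),d[2])
E
```

```text
63.57696484057099 [ 0.50445521 -1.51147684 -1.37544497] [-50.2288737   -1.31845672 122.58274495]
-0.11338941556372562 0.05855311174153667
```

Emit:
jog_arm:
  moves:
    - {"xyz":[0.15,0,0.08],"twist":[0,0,0],"grip":0}
    - {"xyz":[0.27,0,0.17],"twist":[0,0,0],"grip":0}
    - {"xyz":[0.27,0,0.17],"twist":[0,0,0],"grip":-0.8}
    - {"xyz":[0.27,0,0.17],"twist":[0,0,0],"grip":-0.8}
    - {"xyz":[0.27,0,0.17],"twist":[0,0,0],"grip":-0.8}

```text
clock: 6.0
position: [0.4411, -0.0562, 0.1323]
ee_rot: [-0.254, 2.991, 0.016]
force: [0.5, 0.6, 0.2]
width: 0.899
```

```bash
python3 - <<'E'
from h import *
o=arm.observe();print(o['width']*92,o['force'],toplate(o['position']))
# housing approach: x=12, tool yaw of housing, above
p=house(HO,[[12,0,0]])[0]; 
go([*p[:2],.20],toolR(HO[2]))
go(o['position']+[0,0,.12],R.from_rotvec(o['ee_rot']))
E
```

```text
82.74691369896418 [0.49790054 0.56807339 0.207389  ] [-67.41772826  -0.56787291 117.70249605]
t 6.0 shift [-1.87  4.81 -0.88] twist [0.16 0.79 2.34]
t 6.0 shift [-0.28 -0.   -1.98] twist [0. 0. 0.]
```

Emit:
jog_arm:
  moves:
    - {"xyz":[-0.15,0,-1.0],"twist":[0,0,0],"grip":-1}
    - {"xyz":[-0.6,1.0,-1.2],"twist":[0.04,0.2,0.6],"grip":-1}
    - {"xyz":[-1.87,4.81,-1.0],"twist":[0.16,0.79,2.34],"grip":-1}
    - {"xyz":[-1.87,4.81,-1.0],"twist":[0.16,0.79,2.34],"grip":-1}
    - {"xyz":[-1.87,4.81,-1.0],"twist":[0.16,0.79,2.34],"grip":-1}

```text
clock: 6.62
position: [0.4833, 0.1771, 0.2069]
ee_rot: [0.381, 3.118, -0.0]
force: [1.4, -1.3, 0.3]
width: 0.999
```

```bash
python3 - <<'E'
from h import *
p=house(HO,[[12,0,0]])[0]; 
go([*p[:2],.17],toolR(HO[2]))
E
```

```text
t 6.62 shift [0.09 1.16 0.62] twist [-0.    0.   -0.02]
```

Emit:
jog_arm:
  moves:
    - {"xyz":[0.09,1.16,0.6],"twist":[0,0,0],"grip":-0.8}
    - {"xyz":[0.09,1.16,0.6],"twist":[0,0,0],"grip":-0.8}
    - {"xyz":[0.09,1.16,0.6],"twist":[0,0,0],"grip":-0.8}

```text
clock: 7.0
position: [0.4931, 0.2439, 0.17]
ee_rot: [-0.374, -3.118, 0.002]
force: [0.4, -1.0, 0.2]
width: 0.903
```

```bash
python3 - <<'E'
from h import *
o,T,cp=wpic('w4')
print(o['position'],o['width']);
for n,P in dict(foot=[[-75,-30,18],[-75,30,18]],edge=[[-30,-30,46],[-30,30,46]],keeper=[[-66,0,28]],win=[[22,0,46]]).items():print(n,proj(house(HO,P),cp,T).round(0).tolist())
S=arm.get_image('scene');cv2.imwrite('pics/raw_s4.png',S)
E
```

```text
[0.49310405 0.24390573 0.17003497] 0.9027350504584157
foot [[249.0, 96.0], [318.0, 96.0]]
edge [[248.0, 151.0], [320.0, 152.0]]
keeper [[284.0, 107.0]]
win [[284.0, 212.0]]
```

View pics/w4.png

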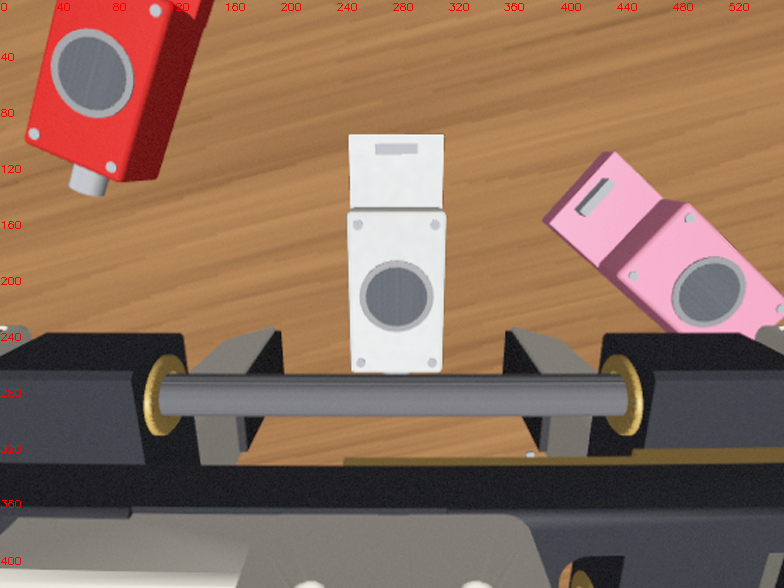

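The housing's foot end is at raw (249–316, 96) and the body edge is at row 151, within 1–2 px of the prediction. The red and pink ones are clear of the fingers. I'll descend and grip.

Emit:
jog_arm:
  moves:
    - {"xyz":[0,-0.01,0.9],"twist":[0,0,0],"grip":-0.8}
    - {"xyz":[0,-0.01,1.7],"twist":[0,0,0],"grip":-0.8}
    - {"xyz":[0,-0.01,2.2],"twist":[0,0,0],"grip":-0.8}
    - {"xyz":[0,-0.01,2.37],"twist":[0,0,0],"grip":-0.8}
    - {"xyz":[0,-0.01,2.37],"twist":[0,0,0],"grip":-0.8}

```text
clock: 7.72
position: [0.4939, 0.242, 0.0292]
ee_rot: [0.379, 3.118, -0.001]
force: [0.4, 0.4, 0.2]
width: 0.898
```

Emit:
jog_arm:
  force: 30
  moves:
    - {"xyz":[0,0,0],"twist":[0,0,0],"grip":0.3}
    - {"xyz":[0,0,0],"twist":[0,0,0],"grip":0.3}
    - {"xyz":[0,0,0],"twist":[0,0,0],"grip":0.3}
    - {"xyz":[0,0,0],"twist":[0,0,0],"grip":0.3}

```text
clock: 8.22
position: [0.4942, 0.2438, 0.0296]
ee_rot: [0.376, 3.117, 0.002]
force: [-0.1, 0.8, 7.7]
width: 0.65
```

Emit:
jog_arm:
  moves:
    - {"xyz":[0,0,-0.3],"twist":[0,0,0],"grip":0.3}
    - {"xyz":[0,0,-1.1],"twist":[0,0,0],"grip":0.3}
    - {"xyz":[0,0,-2.0],"twist":[0,0,0],"grip":0.3}
    - {"xyz":[0,0,-2.8],"twist":[0,0,0],"grip":0.3}
    - {"xyz":[0,0,-2.8],"twist":[0,0,0],"grip":0.3}

```text
clock: 8.85
position: [0.4949, 0.2437, 0.1998]
ee_rot: [0.376, 3.114, 0.005]
force: [0.0, -0.6, -5.9]
width: 0.646
```

```bash
python3 - <<'E'
from h import *
o=arm.observe();print(o['width']*92,o['force'],o['position'])
# plate-frame target for TCP: housing x=12,z=28 ; above by 80 and 30 along normal, +6 mm up slope
for x,z in ((90,120),(90,40),(87,28)):
    p=plate(PL,[[x,0,z]])[0];print(p);go(p,toolR(PL[2],np.radians(28)))
E
```

```text
59.45943631267584 [ 0.039272   -0.63741074 -5.86175833] [0.4948592  0.24372304 0.19978069]
[ 0.5767714  -0.03145033  0.20820615]
t 8.85 shift [-2.42 -4.13 -0.15] twist [-0.57 -2.73 -2.34]
[ 0.61374893 -0.02487425  0.13757034]
t 8.85 shift [-2.99 -3.88  1.03] twist [-0.57 -2.73 -2.34]
[ 0.61668764 -0.02435163  0.12556656]
t 8.85 shift [-3.03 -3.86  1.23] twist [-0.57 -2.73 -2.34]
```

The grip is 59.5 mm wide and the weight is 5.9 N, about 0.6 kg. I'll carry it over, tilting as it goes.

Emit:
jog_arm:
  moves:
    - {"xyz":[-0.5,-0.7,-0.6],"twist":[0,0,-0.4],"grip":0.3}
    - {"xyz":[-1.0,-1.5,-0.8],"twist":[-0.12,-0.6,-0.6],"grip":0.3}
    - {"xyz":[-1.6,-2.4,-0.8],"twist":[-0.3,-1.4,-1.2],"grip":0.3}
    - {"xyz":[-2.1,-3.2,-0.8],"twist":[-0.45,-2.1,-1.8],"grip":0.3}
    - {"xyz":[-2.42,-4.1,-0.7],"twist":[-0.57,-2.73,-2.34],"grip":0.3}

```text
clock: 9.48
position: [0.5721, -0.0102, 0.2374]
ee_rot: [-0.196, 2.696, 0.066]
force: [0.5, 1.8, -6.2]
width: 0.65
```

```bash
python3 - <<'E'
from h import *
o=arm.observe();print(o['width']*92,o['force'],toplate(o['position']))
p=plate(PL,[[95,0,90]])[0];go(p,toolR(PL[2],np.radians(28)))
E
```

```text
59.83783712347387 [ 0.47196248  1.81262947 -6.19846147] [102.94441556  21.78795537 146.23354151]
t 9.47 shift [ 0.08 -0.37  0.94] twist [ 0.01 -0.28 -0.18]
```

Emit:
jog_arm:
  moves:
    - {"xyz":[0.05,-0.3,0.2],"twist":[0,-0.2,-0.1],"grip":0.3}
    - {"xyz":[0.08,-0.37,0.6],"twist":[0,-0.28,-0.18],"grip":0.3}
    - {"xyz":[0.08,-0.37,0.94],"twist":[0,-0.28,-0.18],"grip":0.3}
    - {"xyz":[0.08,-0.37,0.94],"twist":[0,-0.28,-0.18],"grip":0.3}

```text
clock: 9.98
position: [0.594, -0.025, 0.1824]
ee_rot: [-0.233, 2.651, 0.065]
force: [-0.3, 0.2, -5.2]
width: 0.654
```

```bash
python3 - <<'E'
from h import *
o=arm.observe();print(o['width']*92,o['force'],toplate(o['position']))
p=plate(PL,[[91,0,34]])[0];go(p,toolR(PL[2],np.radians(28)))
a=arm.get_image('scene');b=arm.get_image('side')
q=lambda i,x,y,w=100,h=75:cv2.resize(i[y:y+h,x:x+w],None,fx=4,fy=4,interpolation=cv2.INTER_CUBIC)
o,T,cp=wpic('w5')
m=np.vstack([np.hstack([q(a,187,155),q(b,225,145)]),cv2.resize(cv2.imread('pics/raw_w5.png')[60:270,:],(800,300))])
cv2.imwrite('pics/d.png',m)
E
```

```text
60.12349668594457 [-0.29805784  0.22277116 -5.19646151] [93.87522523  3.29784077 88.66567328]
t 9.97 shift [ 0.04 -0.06  0.91] twist [ 0.03 -0.04 -0.01]
```

View pics/d.png

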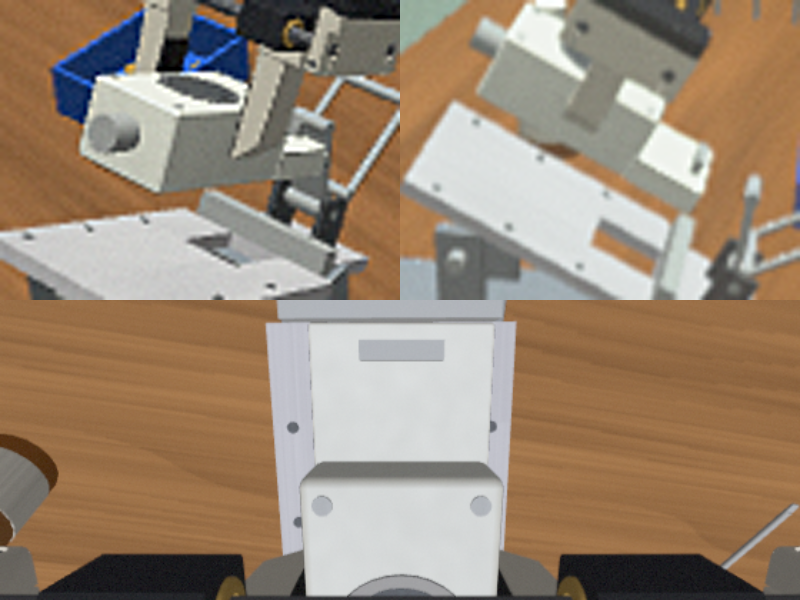

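The claw is swung back clear and the housing hangs about 3 mm to the left, which agrees with the pose reading. I'll lower it with that correction.

Emit:
jog_arm:
  moves:
    - {"xyz":[0.02,-0.06,0.3],"twist":[0.03,-0.04,0],"grip":0.3}
    - {"xyz":[0.04,-0.06,0.6],"twist":[0.03,-0.04,0],"grip":0.3}
    - {"xyz":[0.04,-0.06,0.8],"twist":[0.03,-0.04,0],"grip":0.3}
    - {"xyz":[0.04,-0.06,0.89],"twist":[0.03,-0.04,0],"grip":0.3}
    - {"xyz":[0.04,-0.06,0.89],"twist":[0.03,-0.04,0],"grip":0.3}

```text
clock: 10.75
position: [0.62, -0.0243, 0.1381]
ee_rot: [-0.231, 2.636, 0.057]
force: [0.2, 0.1, -5.1]
width: 0.656
```

```bash
python3 - <<'E'
from h import *
o=arm.observe();print(o['width']*92,o['force'],toplate(o['position']))
p=plate(PL,[[88,0,30]])[0];go(p,toolR(PL[2],np.radians(28)))
E
```

```text
60.3601634138178 [ 0.24555556  0.12888083 -5.08549836] [95.75319632 -0.52169923 37.56498634]
t 10.75 shift [0.13 0.01 0.13] twist [-0.01  0.05 -0.01]
```

Emit:
jog_arm:
  moves:
    - {"xyz":[0.05,0,0.05],"twist":[0,0.04,0],"grip":0.3}
    - {"xyz":[0.07,0,0.1],"twist":[0,0.04,0],"grip":0.3}
    - {"xyz":[0.07,0,0.1],"twist":[0,0.04,0],"grip":0.3}

```text
clock: 11.12
position: [0.619, -0.0245, 0.1306]
ee_rot: [-0.231, 2.643, 0.056]
force: [-0.0, 0.3, -6.1]
width: 0.654
```

```bash
python3 - <<'E'
from h import *
o=arm.observe();print(o['width']*92,o['force'],toplate(o['position']))
p=plate(PL,[[88,0,30]])[0];go(p,toolR(PL[2],np.radians(28)))
E
```

```text
60.155750108664776 [-0.00661686  0.27983795 -6.14103352] [91.32407604 -0.58437082 31.43887821]
t 11.12 shift [0.06 0.01 0.02] twist [-0.01  0.   -0.01]
```

Emit:
jog_arm:
  moves:
    - {"xyz":[0,0,0.03],"twist":[0,0,0],"grip":0.3}
    - {"xyz":[0,0,0.05],"twist":[0,0,0],"grip":0.3}
    - {"xyz":[0,0,0.05],"twist":[0,0,0],"grip":0.3}

```text
clock: 11.5
position: [0.6203, -0.0245, 0.129]
ee_rot: [-0.23, 2.642, 0.056]
force: [-9.9, -2.1, 8.5]
width: 0.651
```

Plate contact. I'll ease off slightly and slide it down to the ledge.

Emit:
jog_arm:
  moves:
    - {"xyz":[0.03,0,-0.02],"twist":[0,0,0],"grip":0.3}
    - {"xyz":[0.06,0,-0.02],"twist":[0,0,0],"grip":0.3}
    - {"xyz":[0.06,0,-0.02],"twist":[0,0,0],"grip":0.3}

```text
clock: 11.88
position: [0.6167, -0.025, 0.1273]
ee_rot: [-0.231, 2.643, 0.056]
force: [0.4, -0.1, -5.2]
width: 0.652
```

```bash
python3 - <<'E'
from h import *
o=arm.observe();print(o['width']*92,o['force'],toplate(o['position']),'plate force',o['force']@plateR(PL[2]))
E
```

```text
59.94949344099928 [ 0.3987601  -0.14400685 -5.21767267] [87.72517691 -0.59294437 29.54817743] plate force [-2.12516683 -0.21160223 -4.77940856]
```

Emit:
jog_arm:
  moves:
    - {"xyz":[0.03,0,0.0],"twist":[0,0,0],"grip":0.3}
    - {"xyz":[0.06,0,0.0],"twist":[0,0,0],"grip":0.3}
    - {"xyz":[0.06,0,0.01],"twist":[0,0,0],"grip":0.3}

```text
clock: 12.25
position: [0.6165, -0.0249, 0.1272]
ee_rot: [-0.232, 2.638, 0.056]
force: [3.6, 2.4, 1.4]
width: 0.65
```

```bash
python3 - <<'E'
from h import *
o=arm.observe();print(o['width']*92,o['force'],toplate(o['position']),'plate force',o['force']@plateR(PL[2]))
o,T,cp=wpic('w6');cv2.imwrite('pics/raw_sc6.png',arm.get_image('scene'));cv2.imwrite('pics/raw_sd6.png',arm.get_image('side'))
E
```

```text
59.818054262933195 [3.64070152 2.44691035 1.3570637 ] [87.49016923 -0.52512502 29.58643093] plate force [ 4.18027974  1.77164979 -0.68572446]
```

It's now against the ledge, with about 6 N of push. I'll release softly.

Emit:
jog_arm:
  force: 4
  moves:
    - {"xyz":[0,0,0.01],"twist":[0,0,0],"grip":0.3}
    - {"xyz":[0,0,0.01],"twist":[0,0,0],"grip":0.3}
    - {"xyz":[0,0,0.01],"twist":[0,0,0],"grip":-0.4}
    - {"xyz":[0,0,0.01],"twist":[0,0,0],"grip":-0.7}
    - {"xyz":[0,0,0.01],"twist":[0,0,0],"grip":-0.7}

```text
clock: 13.02
position: [0.6136, -0.0257, 0.1242]
ee_rot: [-0.231, 2.644, 0.056]
force: [-0.1, 0.0, -0.5]
width: 0.837
```

Emit:
jog_arm:
  moves:
    - {"xyz":[0,0,-0.5],"twist":[0,0,0],"grip":-0.8}
    - {"xyz":[0,0,-1.2],"twist":[0,0,0],"grip":-0.8}
    - {"xyz":[0.4,0,-2.2],"twist":[0,0,0],"grip":-0.8}
    - {"xyz":[0.4,0,-2.2],"twist":[0,0,0],"grip":-0.8}

```text
clock: 13.52
position: [0.5308, -0.0407, 0.2327]
ee_rot: [-0.229, 2.639, 0.055]
force: [0.5, -0.6, 0.6]
width: 0.903
```

```bash
python3 - <<'E'
from h import *
o,T,cp=wpic('w7');print(o['width']*92,o['force'],toplate(o['position']))
p=proj(plate(PL,[[0,-60,0],[0,60,0],[0,-30,18],[0,30,18],[45,-30,46],[45,30,46],[9,0,28],[-15,0,90]]),cp,T);print(p.round(0).tolist())
a=arm.get_image('scene');b=arm.get_image('side')
q=lambda i,x,y,w=100,h=75:cv2.resize(i[y:y+h,x:x+w],None,fx=4,fy=4,interpolation=cv2.INTER_CUBIC)
m=np.vstack([np.hstack([q(a,187,155),q(b,235,155)]),cv2.resize(cv2.imread('pics/raw_w7.png')[0:210,:],(800,300))])
cv2.imwrite('pics/e.png',m)
E
```

```text
83.0825043031512 [ 0.45336576 -0.60945784  0.6461497 ] [ 60.10722828  -1.01340619 163.66445032]
[[217.0, 125.0], [346.0, 124.0], [248.0, 125.0], [316.0, 125.0], [246.0, 182.0], [318.0, 182.0], [282.0, 137.0], [282.0, 106.0]]
```

View pics/e.png

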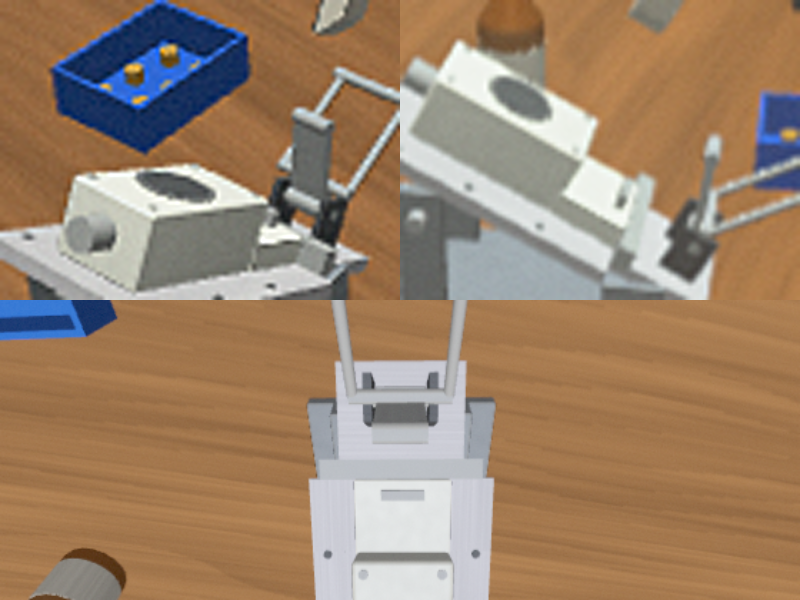

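The housing sits centred (44 and 43 px of plate either side), square and against the ledge. Next I'll look at where the claw's bar rests.

```bash
python3 - <<'E'
from h import *
go(hz(-112,0,235),toolR(PL[2],0))
E
```

```text
t 13.68 shift [ 1.28  0.   -0.78] twist [-0.01  2.81 -0.01]
```

Emit:
jog_arm:
  moves:
    - {"xyz":[0.3,0,-0.5],"twist":[0,0.8,0],"grip":-0.8}
    - {"xyz":[0.9,0,-0.78],"twist":[0,1.8,0],"grip":-0.8}
    - {"xyz":[1.28,0,-0.78],"twist":[0,2.8,0],"grip":-0.8}
    - {"xyz":[1.28,0,-0.78],"twist":[0,2.8,0],"grip":-0.8}

```text
clock: 14.18
position: [0.4452, -0.0544, 0.2331]
ee_rot: [0.276, -3.128, 0.001]
force: [-0.1, 0.5, -0.4]
width: 0.901
```

```bash
python3 - <<'E'
from h import *
o,T,cp=wpic('w8');print(o['width']*92,o['force'],o['position'],o['ee_rot'])
for e in(10,25,40): print(e,proj([hz(-55-73*np.cos(np.radians(e)),y,76+73*np.sin(np.radians(e))) for y in(-32,32)],cp,T).round(0).tolist())
a=cv2.imread('pics/raw_sc6.png');b=cv2.imread('pics/raw_sd6.png')
q=lambda i,x,y,w=100,h=75:cv2.resize(i[y:y+h,x:x+w],None,fx=4,fy=4,interpolation=cv2.INTER_CUBIC)
m=np.vstack([np.hstack([q(a,230,150),q(b,285,155)]),cv2.resize(cv2.imread('pics/raw_w8.png')[30:240,:],(800,300))])
cv2.imwrite('pics/f.png',m)
E
```

```text
82.86879758858768 [-0.14311194  0.48677335 -0.36447887] [ 0.44516048 -0.0544298   0.23313358] [ 2.76059544e-01 -3.12782183e+00  7.50334188e-04]
10 [[245.0, 176.0], [315.0, 176.0]]
25 [[243.0, 187.0], [317.0, 187.0]]
40 [[241.0, 203.0], [319.0, 203.0]]
```

View pics/f.png

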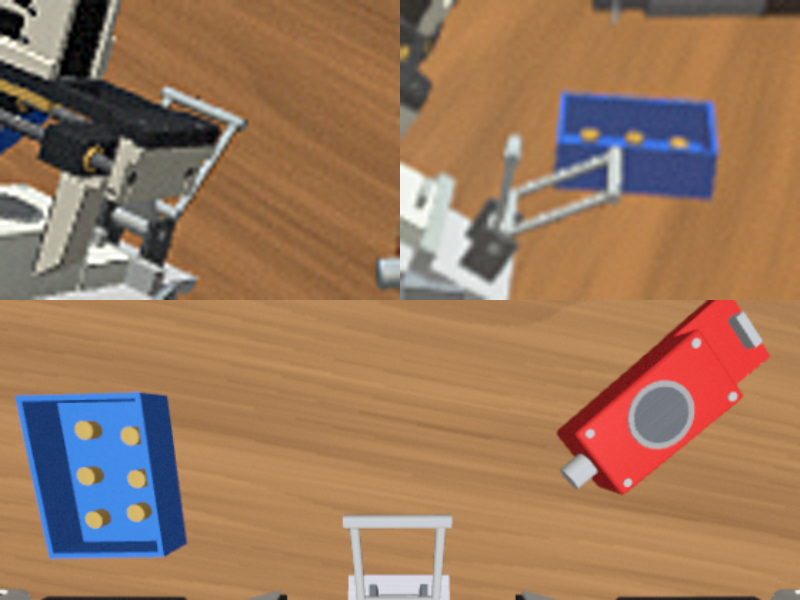

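```bash
python3 - <<'E'
from h import *
S=arm.camera_params('scene');D=arm.camera_params('side');W=arm.camera_params('wrist');T=np.load('pics/w8.npy')
P=[]
for w,s,d in(((240.3,185.4),(271,172.9),(338.6,192.6)),((315.7,185.4),(290.6,180.6),(338.2,203))):
    P.append(triang([(w,W,T),(s,S,S['T']),(d,D,D['T'])]));print(P[-1])
m=np.mean(P,0);d=(m-[PL[0],PL[1],0])*1e3;c,s=np.cos(PL[2]),np.sin(PL[2]);print('h,y,z',d[0]*c+d[1]*s,-d[0]*s+d[1]*c,d[2])
go([*m[:2],m[2]+.006],toolR(PL[2],0))
E
```

```text
[ 0.43870812 -0.08936215  0.10921709]
[ 0.42741526 -0.02683901  0.11185677]
h,y,z -123.02724449222825 -1.076019889417946 110.53692900195547
t 14.22 shift [ 0.21 -0.02  1.95] twist [-0.    0.01 -0.  ]
```

The bar lies 123 mm back at z 110 mm, elevation about 27°. I'll regrip it by its ends.

Emit:
jog_arm:
  moves:
    - {"xyz":[0.21,-0.02,0.9],"twist":[0,0,0],"grip":-0.8}
    - {"xyz":[0.21,-0.02,1.6],"twist":[0,0,0],"grip":-0.8}
    - {"xyz":[0.21,-0.02,2.0],"twist":[0,0,0],"grip":-0.8}
    - {"xyz":[0.21,-0.02,2.0],"twist":[0,0,0],"grip":-0.6}

```text
clock: 14.72
position: [0.4305, -0.0588, 0.1137]
ee_rot: [0.272, -3.13, 0.0]
force: [0.1, 0.2, 1.4]
width: 0.837
```

Emit:
jog_arm:
  force: 6
  moves:
    - {"xyz":[0,0,0],"twist":[0,0,0],"grip":0}
    - {"xyz":[0,0,0],"twist":[0,0,0],"grip":0}
    - {"xyz":[0,0,0],"twist":[0,0,0],"grip":0}

```text
clock: 15.1
position: [0.4325, -0.0588, 0.1159]
ee_rot: [-0.273, 3.126, -0.002]
force: [0.1, 0.0, 0.8]
width: 0.696
```

Width 0.696 is the 64 mm bar again, so I'll swing it forward.

Emit:
jog_arm:
  moves:
    - {"xyz":[-0.22,0,-0.31],"twist":[0,0,0],"grip":0}
    - {"xyz":[-0.48,0,-0.5],"twist":[0,0,0],"grip":0}
    - {"xyz":[-0.77,0,-0.62],"twist":[0,0,0],"grip":0}
    - {"xyz":[-1.08,0,-0.66],"twist":[0,0,0],"grip":0}
    - {"xyz":[-1.08,0,-0.66],"twist":[0,0,0],"grip":0}

```text
clock: 15.72
position: [0.4968, -0.0473, 0.1553]
ee_rot: [-0.274, 3.127, -0.002]
force: [0.0, 0.4, 7.9]
width: 0.692
```

```bash
python3 - <<'E'
from h import *
o=arm.observe();print(o['width']*92,o['force'],o['position'],o['ee_rot'])
c,s=np.cos(PL[2]),np.sin(PL[2]);d=(o['position']-[PL[0],PL[1],0])*1e3;print('h,y,z',d[0]*c+d[1]*s,-d[0]*s+d[1]*c,d[2])
E
```

```text
63.69241890355678 [0.0345762  0.35249796 7.93281468] [ 0.49675527 -0.04729254  0.15530022] [-2.73821621e-01  3.12661259e+00 -1.61321679e-03]
h,y,z -58.42519494949794 -1.5872320382130383 155.30021767295597
```

Emit:
jog_arm:
  moves:
    - {"xyz":[-0.32,0,0.0],"twist":[0,0,0],"grip":0}
    - {"xyz":[-0.61,0,0.12],"twist":[0,0,0],"grip":0}
    - {"xyz":[-0.87,0,0.31],"twist":[0,0,0],"grip":0}
    - {"xyz":[-1.0,0,0.48],"twist":[0,0,0],"grip":0}
    - {"xyz":[-1.0,0,0.48],"twist":[0,0,0],"grip":0}

```text
clock: 16.35
position: [0.5556, -0.0368, 0.1253]
ee_rot: [-0.274, 3.128, -0.001]
force: [2.7, 2.0, 1.9]
width: 0.695
```

```bash
python3 - <<'E'
from h import *
o=arm.observe();print(o['width']*92,o['force'],o['position'],o['ee_rot'])
c,s=np.cos(PL[2]),np.sin(PL[2]);d=(o['position']-[PL[0],PL[1],0])*1e3;print('h,y,z',d[0]*c+d[1]*s,-d[0]*s+d[1]*c,d[2])
E
```

```text
63.89771295999419 [2.73772372 1.98195528 1.91705449] [ 0.55563236 -0.03680314  0.12532676] [-2.73689428e-01  3.12774938e+00 -1.22040169e-03]
h,y,z 1.3789757668157823 -1.5688271280934842 125.32675545648708
```

Emit:
jog_arm:
  moves:
    - {"xyz":[-0.1,0,0.13],"twist":[0,0,0],"grip":0}
    - {"xyz":[-0.17,0,0.25],"twist":[0,0,0],"grip":0}
    - {"xyz":[-0.17,0,0.25],"twist":[0,0,0],"grip":-0.7}
    - {"xyz":[-0.17,0,0.25],"twist":[0,0,0],"grip":-0.7}
    - {"xyz":[-0.17,0,0.25],"twist":[0,0,0],"grip":-0.7}

```text
clock: 16.98
position: [0.5646, -0.0355, 0.1113]
ee_rot: [-0.273, 3.128, -0.002]
force: [-1.0, -0.1, 0.4]
width: 0.849
```

Emit:
jog_arm:
  moves:
    - {"xyz":[-0.1,0,-0.5],"twist":[0,0,0],"grip":-0.7}
    - {"xyz":[0.1,0,-1.2],"twist":[0,0,0],"grip":-0.7}
    - {"xyz":[0.1,0,-1.8],"twist":[0,0,0],"grip":-0.7}
    - {"xyz":[0.1,0,-1.8],"twist":[0,0,0],"grip":-0.7}

```text
clock: 17.48
position: [0.5603, -0.0365, 0.2223]
ee_rot: [-0.272, 3.123, -0.002]
force: [0.0, 0.1, -0.3]
width: 0.853
```

```bash
python3 - <<'E'
from h import *
o,T,cp=wpic('w9');print(o['width']*92,o['force'],o['position'])
for n,P in dict(lip=[[9,-13,28],[9,13,28]],foot=[[0,-30,18],[0,30,18]],bar=[[30,-32,22],[30,32,22]],bar16=[[16,-32,22],[16,32,22]],tip0=[[-15,0,76]],tip2=[[-26,0,81]]).items():print(n,proj(plate(PL,P),cp,T).round(0).tolist())
a=arm.get_image('scene');b=arm.get_image('side')
q=lambda i,x,y,w=100,h=75:cv2.resize(i[y:y+h,x:x+w],None,fx=4,fy=4,interpolation=cv2.INTER_CUBIC)
m=np.vstack([np.hstack([q(a,207,160),q(b,245,155)]),cv2.resize(cv2.imread('pics/raw_w9.png')[30:240,:],(800,300))])
cv2.imwrite('pics/g.png',m)
E
```

```text
78.44199971905866 [ 0.01851693  0.08605782 -0.33910697] [ 0.56031871 -0.0364665   0.22230688]
lip [[268.0, 183.0], [298.0, 183.0]]
foot [[250.0, 177.0], [316.0, 176.0]]
bar [[247.0, 208.0], [319.0, 208.0]]
bar16 [[247.0, 193.0], [319.0, 192.0]]
tip0 [[283.0, 135.0]]
tip2 [[283.0, 118.0]]
```

View pics/g.png

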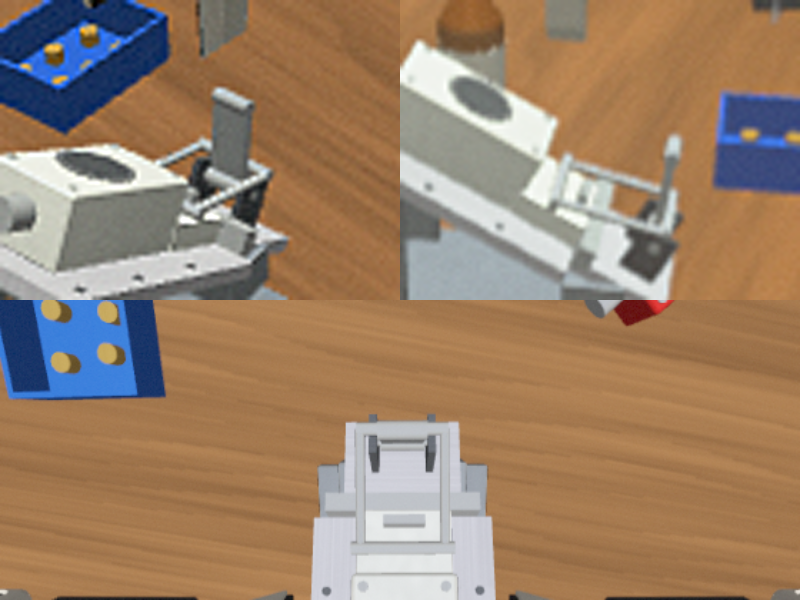

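The bar is at raw row 203, about 20 px up-slope of the lip at row 184 and lying on the foot, so it's hooked. Next I'll close the fingers and push the lever over from behind.

```bash
python3 - <<'E'
from h import *
S=arm.camera_params('scene');D=arm.camera_params('side');W=arm.camera_params('wrist');T=np.load('pics/w9.npy')
p=triang([((265.2,183.7),S,S['T']),((313.2,190.7),D,D['T'])]);d=(p-[PL[0],PL[1],0])*1e3;c,s=np.cos(PL[2]),np.sin(PL[2]);print('tip h,y,z',d[0]*c+d[1]*s,-d[0]*s+d[1]*c,d[2])
go(hz(-33,-1,195),toolR(PL[2],0));go(hz(-33,-1,122),toolR(PL[2],0))
E
```

```text
tip h,y,z -58.60777962173583 0.7300226672376411 125.65397413708526
t 17.62 shift [0.62 0.01 0.39] twist [-0.    0.   -0.01]
t 17.62 shift [0.62 0.01 1.61] twist [-0.    0.   -0.01]
```

Emit:
jog_arm:
  force: 30
  moves:
    - {"xyz":[0.6,0,0.3],"twist":[0,0,0],"grip":1}
    - {"xyz":[0.6,0,0.3],"twist":[0,0,0],"grip":1}
    - {"xyz":[0.6,0,0.3],"twist":[0,0,0],"grip":1}
    - {"xyz":[0.6,0,0.3],"twist":[0,0,0],"grip":1}
    - {"xyz":[0.6,0,0.3],"twist":[0,0,0],"grip":1}

```text
clock: 18.25
position: [0.5239, -0.0424, 0.2011]
ee_rot: [-0.274, 3.128, -0.001]
force: [0.1, 0.5, 0.7]
width: 0.356
```

Emit:
jog_arm:
  moves:
    - {"xyz":[0,0,0.6],"twist":[0,0,0],"grip":1}
    - {"xyz":[0,0,1.1],"twist":[0,0,0],"grip":1}
    - {"xyz":[0,0,1.28],"twist":[0,0,0],"grip":1}
    - {"xyz":[0,0,1.28],"twist":[0,0,0],"grip":1}

```text
clock: 18.75
position: [0.5233, -0.0426, 0.1241]
ee_rot: [-0.273, 3.129, -0.001]
force: [-0.3, -0.3, 0.4]
width: 0.004
```

```bash
python3 - <<'E'
from h import *
o=arm.observe();c,s=np.cos(PL[2]),np.sin(PL[2]);d=(o['position']-[PL[0],PL[1],0])*1e3;print('h,y,z',d[0]*c+d[1]*s,-d[0]*s+d[1]*c,d[2],o['width'],o['force'])
for f,ch,cz in((100,-58,111.7),(115,-71.3,108.4),(130,-83.1,101.7),(145,-92.9,92.3),(160,-99.9,80.6),(170,-102.5,72)): go(hz(ch+9.5,-1,cz+11),toolR(PL[2],0))
E
```

```text
h,y,z -31.437682326494368 -1.6178979979627774 124.07680520654984 0.0035718227989331762 [-0.33941228 -0.30696527  0.43917341]
t 18.75 shift [0.28 0.01 0.02] twist [-0.    0.   -0.01]
t 18.75 shift [0.51 0.01 0.08] twist [-0.    0.   -0.01]
t 18.75 shift [0.7  0.01 0.19] twist [-0.    0.   -0.01]
t 18.75 shift [0.87 0.01 0.35] twist [-0.    0.   -0.01]
t 18.75 shift [0.98 0.01 0.54] twist [-0.    0.   -0.01]
t 18.75 shift [1.03 0.01 0.68] twist [-0.    0.   -0.01]
```

Emit:
jog_arm:
  moves:
    - {"xyz":[0.28,0.01,0.02],"twist":[0,0,0],"grip":1}
    - {"xyz":[0.51,0.01,0.08],"twist":[0,0,0],"grip":1}
    - {"xyz":[0.7,0.01,0.19],"twist":[0,0,0],"grip":1}
    - {"xyz":[0.87,0.01,0.35],"twist":[0,0,0],"grip":1}

```text
clock: 19.25
position: [0.472, -0.0513, 0.1034]
ee_rot: [-0.273, 3.127, -0.002]
force: [5.3, 0.8, 1.0]
width: 0.003
```

Emit:
jog_arm:
  moves:
    - {"xyz":[0.11,0,0.19],"twist":[0,0,0],"grip":1}
    - {"xyz":[0.16,0,0.33],"twist":[0,0,0],"grip":1}
    - {"xyz":[0.18,0,0.4],"twist":[0,0,0],"grip":1}

```text
clock: 19.62
position: [0.461, -0.053, 0.0784]
ee_rot: [-0.273, 3.129, -0.001]
force: [3.4, -0.1, 3.8]
width: 0.002
```

```bash
python3 - <<'E'
from h import *
o=arm.observe();c,s=np.cos(PL[2]),np.sin(PL[2]);d=(o['position']-[PL[0],PL[1],0])*1e3;print('h,y,z',d[0]*c+d[1]*s,-d[0]*s+d[1]*c,d[2],o['width'],o['force'])
for h,z in((-100,63),(-106,55),(-110,45),(-110,40)): go(hz(h,-1,z+11),toolR(PL[2],0))
E
```

```text
h,y,z -94.59784578201503 -0.9723550467195459 78.4349731104187 0.002104168498970379 [ 3.40540295 -0.06980668  3.81415099]
t 19.62 shift [ 0.09 -0.    0.07] twist [-0.    0.   -0.01]
t 19.62 shift [ 0.19 -0.    0.21] twist [-0.    0.   -0.01]
t 19.62 shift [ 0.26 -0.    0.37] twist [-0.    0.   -0.01]
t 19.62 shift [ 0.26 -0.    0.46] twist [-0.    0.   -0.01]
```

The lever is following with light forces. Next comes the last push through dead centre.

Emit:
jog_arm:
  moves:
    - {"xyz":[0.09,0,0.1],"twist":[0,0,0],"grip":1}
    - {"xyz":[0.19,0,0.23],"twist":[0,0,0],"grip":1}
    - {"xyz":[0.26,0,0.37],"twist":[0,0,0],"grip":1}
    - {"xyz":[0.26,0,0.37],"twist":[0,0,0],"grip":1}

```text
clock: 20.12
position: [0.444, -0.0558, 0.056]
ee_rot: [0.273, -3.128, 0.001]
force: [-0.8, -0.1, 1.7]
width: 0.003
```

```bash
python3 - <<'E'
from h import *
o=arm.observe();c,s=np.cos(PL[2]),np.sin(PL[2]);d=(o['position']-[PL[0],PL[1],0])*1e3;print('h,y,z',d[0]*c+d[1]*s,-d[0]*s+d[1]*c,d[2],o['width'],o['force'])
E
```

```text
h,y,z -111.83243360543263 -0.7374980188851126 55.9554611840876 0.0029249968507889306 [-0.77639145 -0.1019763   1.74506003]
```

Emit:
jog_arm:
  moves:
    - {"xyz":[0,0,0.04],"twist":[0,0,0],"grip":1}
    - {"xyz":[0,0,0.08],"twist":[0,0,0],"grip":1}
    - {"xyz":[0,0,0.08],"twist":[0,0,0],"grip":1}

```text
clock: 20.5
position: [0.4445, -0.0559, 0.0542]
ee_rot: [0.272, -3.129, 0.001]
force: [-15.6, 0.3, 57.2]
width: 0.006
```

57 N with almost no travel means the lever is on its stop. I'll retreat and check.

Emit:
jog_arm:
  moves:
    - {"xyz":[0,0,-0.3],"twist":[0,0,0],"grip":1}
    - {"xyz":[0,0,-1.2],"twist":[0,0,0],"grip":1}
    - {"xyz":[0,0,-2.2],"twist":[0,0,0],"grip":1}
    - {"xyz":[0,0,-2.8],"twist":[0,0,0],"grip":0}
    - {"xyz":[0,0,-2.8],"twist":[0,0,0],"grip":0}

```text
clock: 21.12
position: [0.4465, -0.0557, 0.2221]
ee_rot: [-0.273, 3.125, -0.002]
force: [0.8, -0.1, -0.5]
width: 0.174
```

```bash
python3 - <<'E'
from h import *
o,T,cp=wpic('w10');print(o['force'],o['position'],o['clock'])
def lev(t,y=0): a=np.radians(60)+t; return [-45+60*np.cos(a),y,24+60*np.sin(a)]
for n in('scene','side'):
    c=arm.camera_params(n);print(n,[proj(plate(PL,[lev(t)]),c,c['T']).round(0).tolist() for t in(1.5,1.76,1.955)])
print([proj(plate(PL,[lev(t)]),cp,T).round(0).tolist() for t in(1.5,1.76,1.955)])
a=arm.get_image('scene');b=arm.get_image('side')
q=lambda i,x,y,w=100,h=75:cv2.resize(i[y:y+h,x:x+w],None,fx=4,fy=4,interpolation=cv2.INTER_CUBIC)
m=np.vstack([np.hstack([q(a,207,170),q(b,245,165)]),cv2.resize(cv2.imread('pics/raw_w10.png')[50:260,:],(800,300))])
cv2.imwrite('pics/i.png',m)
E
```

```text
[ 0.80563503 -0.07500639 -0.49995006] [ 0.44645985 -0.05565334  0.22208968] 21.125
scene [[[278.0, 193.0]], [[278.0, 197.0]], [[277.0, 201.0]]]
side [[[332.0, 213.0]], [[332.0, 218.0]], [[330.0, 222.0]]]
[[[282.0, 189.0]], [[282.0, 186.0]], [[282.0, 186.0]]]
```

View pics/i.png

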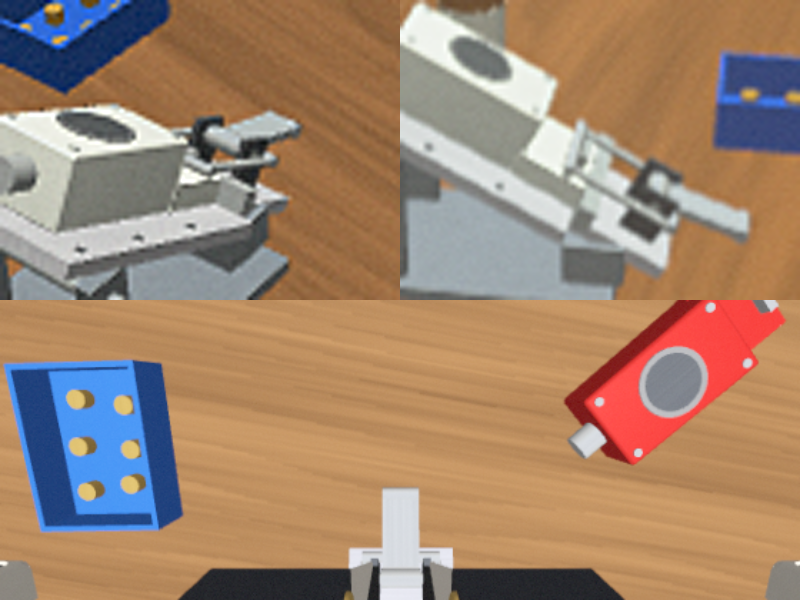

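The lever tip is at side (330,222) and scene (280,202). The prediction for 1.955 rad is (330,222) and (277,201), so the lever is fully down. The bar is behind the lip and the gripper is well clear.

```bash
python3 -c "
from cell import arm
print(arm.sign_off())"
```

```text
the job is handed in; nothing more can be done
None
```

The housing is latched on the plate and the job is handed in, at about 21 s on the robot's clock.

**What I did:**
1. I gripped the claw bar by its end faces and swung it back clear of the ledge.
2. I lifted the off-white housing (about 0.6 kg) and set it on the plate. I slid it down until about 6 N of push showed it against the ledge, then let go.
3. I gripped the bar again, laid it on the foot behind the keeper lip, and pushed the lever over centre with the closed fingers.

**Last checks:**
- **Placement:** before latching, the housing was centred and square, with 44 and 43 px of plate visible either side. I did not re-measure it after latching, but the last picture shows it still in place.
- **Latch:** the lever tip is within about 1 px (side view) and 3 px (scene view) of where 1.955 rad should put it, so it is fully down. It stayed there after I backed off, and the bar is behind the lip.
- **Robot:** the gripper ended about 170 mm above the lever, with residual force under 1 N.
- **Bystanders:** the arm never went near the parts box, bottle or screwdriver. The box and part of the bottle are in the last pictures; the screwdriver is not, so I did not check it again at the end.

**Off-nominal:**
- The bar started about 6 mm nearer the ledge than the nominal geometry gave, so I worked from the measured position.
- One move was refused for missing its twist values, and nothing moved.
- The last push against the lever stop reached 57 N at the fingertips. That is under the 120 N wrist limit. It would break the 40 N limit only if fingertips count as the gripper's body.

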